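# Advance a hammer handle in the trimming jig

### The arm

A 7-joint arm with a two-finger parallel gripper is mounted at the origin on a cart in front of the work surface, level with it; the furniture and walls round the work are solid. World frame = base frame: x ahead of the robot, y to its left, z up, the work surface at z = 0. Lengths are in m, angles in degrees, forces in N, time in s.
With the tool pointing down it reaches from about 0.425 to 0.875 m from the base axis. Payload 4.7 kg.
Tool frame: the origin (TCP) lies between the finger pads; the fingertips stand 8 mm ahead of it and the grasp point (between the pads) lies 11 mm behind it (env.tip_extent is the distance from the TCP to the fingertips, in m); z points along the fingers, y is the line along which they close (so a half turn about z gives the same grasp; the last joint's range is limited). The gripper opens to 87 mm and grips with 3 to 60 N. Pads are 19 mm wide; open, the fingers measure 117 mm over their backs; the gripper's body (75 mm by 190 mm) begins 51 mm behind the grasp point.
Start: joints at [76.61, 18.392, -4.016, 83.108, 1.295, 78.541, -3.26], TCP at [0.159, -0.63, 0.231] pointing down, gripper open.
Joint ranges: [-163.93, 163.93], [-17.29, 119.83], [-79.2, 71.16], [3.27, 140.29], [-89.18, 269.18], [5.43, 117.66], [-154.24, 154.24]. Speed limits (degrees/s): [147.25, 147.25, 180, 180, 180, 180, 180].

### API

Orientations are given as [roll, pitch, yaw] about the fixed x, y, z axes, in that order (R = Rz(yaw) Ry(pitch) Rx(roll)).
In Python, from cell import sensors, vision, workorder, env gives the robot as it stands.
- The arm moves only by the tool drive_tool, never from a script. Its argument "moves" is a list of rows, each an object of numbers: "x", "y", "z": the shift along the tool's x, y, z in mm; "rx", "ry", "rz": the turn, a rotation vector about the tool's x, y, z in rad; "fingers": the closure, from -1 (fully open) to 1 (shut). In form: [{"x": .., "y": .., "z": .., "rx": .., "ry": .., "rz": .., "fingers": ..}, ...]. A call has 1 to 20 rows; each row is the pose to reach, as a shift and turn from the pose commanded when the call began, along the tool's axes at that moment; what a row does not reach only later rows make up. A row lasts 1/8 s, in which the tool goes at most 62.5 mm and 10.7 degrees, less where a joint would pass 70% of its speed; a pose out of reach is approached as far as the arm can. A call with a gripper value outside its range is refused whole. The fingers move at their own pace and stop on an object; "force" is the grip in N (left out, the last holds). Time passes only in rows, so rows that repeat a pose let the fingers close. It gives the time, the measured TCP pose, the force, the opening and the grip force at its end, in the units of the state.
- sensors.get_obs(): the state, without advancing time (a new reading comes with each control period).
- vision.read_camera(name): name is "scene" or "side" or "wrist"; returns a dict with "image" (400x640x3 uint8, red, green, blue), "fx", "fy", "cx", "cy" (pixels), "R" (3x3) and "t" (3): a world point X has camera coordinates R X + t. Camera axes: x right, y down, z forward; pixel columns grow to the right and rows downward; lengths in m; the calibration is good to about 2 mm. The wrist camera is an equidistant fisheye: a pixel r from the principal point sees the ray r / f radians off the axis. A picture is of the moment at which its call begins. There is no depth.
- workorder.sign_off(): hands the job in; it is judged then, once.
The state is a dict: "time_s": time; "qpos": joint angles; "joint_velocities": joint speeds; "effort": joint torques, N m; "tool_pos": TCP position; "tool_rot": TCP orientation; "force": force on the tool from outside, world axes, zero at the start; "wrist_torque": the same for the moment, N m; "grip_width": finger opening in m; "grasp_force": force on a finger pad.
Only numpy, scipy, OpenCV 4.12 (cv2) and the standard library are available. Lean on these libraries where they do the work, as an engineer would, in place of code of your own. Each camera call takes 0.05 s, during which the arm holds its last target. There are 200 camera calls.

### The job

Set the wooden hammer handle up against the stop plate of the trimming jig. The jig's clamp screw has a left-hand thread: push its lever clockwise (seen from above) until it clicks past its detent and the clamp is released, slide the handle along its channel until its end is fully home against the stop plate, then push the lever back anticlockwise until it clicks into its clamped notch again. Never force the lever tighter than that notch.

Things in the scene. Friction and masses are not known exactly. Their poses are not given: they have to be found in the camera images.
- jig: Steel and grey trimming jig, fixed. Origin on the bench under the channel's centre line. Base plate 100 (x) x 280 (y) mm, 12 mm thick, from y = -125 to +155 mm. The channel (30 mm wide, rails 9 mm high) runs along the jig's own y at x = 0; a stop plate (70 mm wide, top 58 mm above the bench) closes its -y end. A clamp bridge (x -69 to 43, y -68 to -32 mm, top at 66 mm) spans it.
- stop_face (a point): Centre of the stop plate's face, at jig x = 0, y = -110 mm, 25.5 mm above the bench; the handle's end must touch it.
- lever_pivot (a point): On the lever's vertical turning axis at the arm's height: jig x = 0, y = -50 mm, 81 mm above the bench. The lobed hub (up to 74 mm across, top at 96 mm) stands on the bridge, a detent housing with spring pin (top at 90 mm) on its -x side; under the bridge a round shoe presses on the handle. Released, the shoe stands about 6 mm clear of the handle.
- lever_ball (a point): Centre of the black ball (22 mm across) at the lever's end, 115 mm from the pivot, 81 mm above the bench. The arm between hub and ball is a round steel bar 12 mm thick. The arm points to the jig's +x side.
- clamp_lever (a joint): Lever angle, rad, grows clockwise seen from above (loosening). 0 = clamped notch, arm 0.5 rad from the jig's +x toward +y; 1.0 = released notch, arm 0.5 rad from +x toward -y. A spring detent resists up to its hump at 0.5 (8 to 15 N at 80 mm radius), then snaps the lever into the next notch by itself. Beyond either notch it stiffens steeply; end stops at -0.25 and 1.25.
- handle: Loose wooden hammer handle, 200 mm long (its own y), 27 mm square, about 0.1 kg, lying in the channel on the base plate; origin at the centre of its underside, 12 mm above the bench. At the start its -y end stands 35 to 65 mm short of the stop plate; its +y end is free to be pushed. Fully home its origin is at jig y = -10 mm. While clamped it is held fast.

How it is judged (in metres and radians):
On the way, in this order (a step that is already met when the one before it is completed fails the run):
1. the lever has clicked over into its released notch (angle over 0.85 rad) and stays there (value of joint clamp_lever above 0.85 rad), for 0.2 s.
2. with the clamp released, the handle is home against the stop plate (within 4 mm) (value of joint clamp_lever above 0.8 rad and y of handle in the frame of jig below -0.006 m), for 0.2 s.
At the end, for the whole second after the job is handed in: The lever is back in its clamped notch (within 0.1 rad of 0), the handle lies flat and straight in the channel (within 0.08 rad, not raised by more than 4 mm), at rest, its end within 4 mm of the stop plate (value of joint clamp_lever between -0.1 and 0.1 rad and y of handle in the frame of jig below -0.006 m and z of handle in the frame of jig below 0.016 m and angle between the y axis of handle and the y axis of jig, either way round below 0.08 rad and linear speed of handle below 0.02 m/s); the robot touches nothing.
It fails at once if the lever is forced tighter, anticlockwise past the clamped notch (beyond -0.15 rad) (value of joint clamp_lever below -0.15 rad).
It also fails if it takes over 54 s, if anything falls off the work surface, if the arm or the gripper's body presses on something with over 40 N, if the wrist force passes 120 N, or if a joint passes its speed limit or range.

## Working session

There is one attempt and no reset: what is moved stays moved. The work goes in short steps, Python scripts to look and compute and a tool call to move; the robot and the scene stay as the last step left them, time stands still between calls to the robot, and variables do not carry over. Pictures are saved under pics/ and viewed, at most 10 in all, crops included, and the job is handed in when it is done.

Besides the shell and the picture viewer there is one more tool, called as name(argument=value, ...) on one line, values as JSON. drive_tool: Moves the arm, as the interface text tells. Its arguments: {"type":"object","properties":{"moves":{"type":"array"},"force":{"type":"number"}},"required":["moves"]}

```bash
mkdir -p pics; ls; python3 - <<'E'
from cell import sensors, vision, env
import cv2
o=sensors.get_obs();print(o)
for n in("scene","side"):
    c=vision.read_camera(n);cv2.imwrite(f"pics/{n}0.png",c["image"][:,:,::-1]);print(n,{k:c[k] for k in c if k!="image"})
E
```

```text
pics
{'time_s': 0.0, 'qpos': array([76.60820126, 18.43949075, -4.01562429, 83.17406895,  1.29563342,
       78.54080131, -3.25993588]), 'joint_velocities': array([-0.02822006, -0.08322918,  0.07887017,  0.01790275,  0.05603662,
        0.04630409,  0.07270539]), 'effort': array([-8.23513310e-04, -4.91282737e+01, -4.04027542e-01, -3.12526989e+01,
       -6.39628479e-02,  4.37894999e-02,  1.86627576e-04]), 'tool_pos': array([ 0.15926408, -0.62963707,  0.22946393]), 'tool_rot': array([-1.79890917e+02,  6.30448188e-03,  1.42018146e+01]), 'force': array([-0.09486618,  0.12125282, -0.19767292]), 'wrist_torque': array([-0.07793546, -0.01226633,  0.02255737]), 'grasp_force': 0.0, 'grip_width': 0.08728889753050094}
scene {'fx': 493.86765159082, 'fy': 493.86765159082, 'cx': 317.6201148374799, 'cy': 199.5439172289884, 'R': array([[-0.42506564, -0.90495286,  0.01948121],
       [-0.67622419,  0.30317555, -0.67142046],
       [ 0.60169764, -0.29857143, -0.74082052]]), 't': array([0.00895234, 0.49900196, 0.49060773])}
side {'fx': 465.0188085719879, 'fy': 465.0188085719879, 'cx': 320.79580579361215, 'cy': 198.04861379480928, 'R': array([[ 0.94758321, -0.3195023 ,  0.00208106],
       [-0.132258  , -0.3981646 , -0.90772946],
       [ 0.29085026,  0.85987396, -0.41955082]]), 't': array([-0.59589673,  0.03821764,  0.94736179])}
```

View pics/scene0.png

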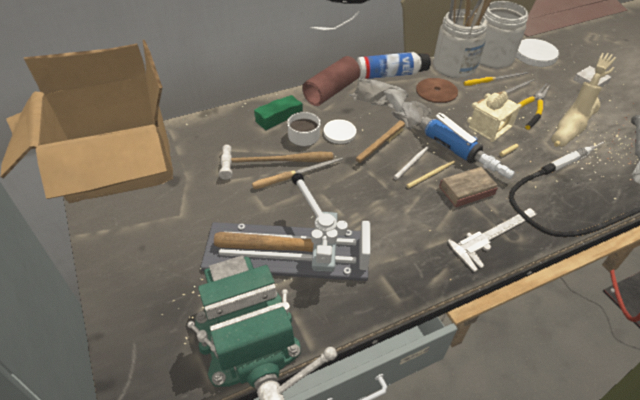

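View pics/side0.png

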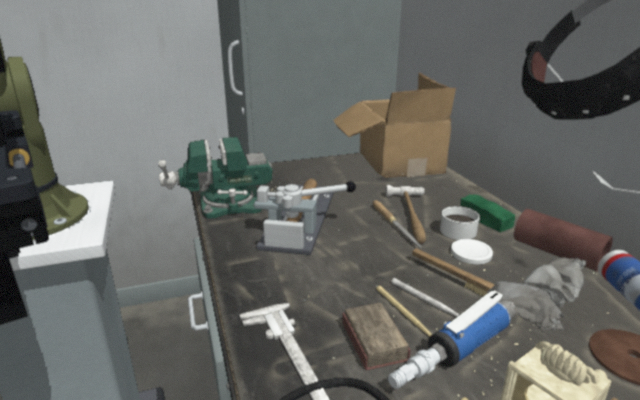

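The scene view shows the jig at about (285,250), with the stop plate at the right (366,240), the ball at (297,177) and the handle's free end at (215,241). The side view shows the stop plate at (284,235) and the ball at (351,187). A vise stands near the jig's +y, robot-side corner. I'll enlarge both views.

```bash
python3 - <<'E'
import cv2
a=cv2.imread("pics/scene0.png")[160:290,190:385];cv2.imwrite("pics/sc.png",cv2.resize(a,None,fx=4,fy=4,interpolation=cv2.INTER_CUBIC))
a=cv2.imread("pics/side0.png")[165:265,240:370];cv2.imwrite("pics/si.png",cv2.resize(a,None,fx=6,fy=6,interpolation=cv2.INTER_CUBIC))
E
```

```text
(no output)
```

View pics/sc.png

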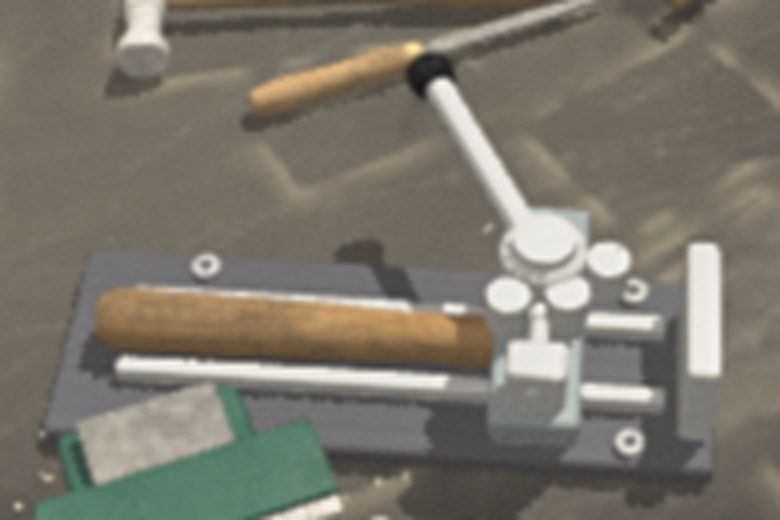

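View pics/si.png

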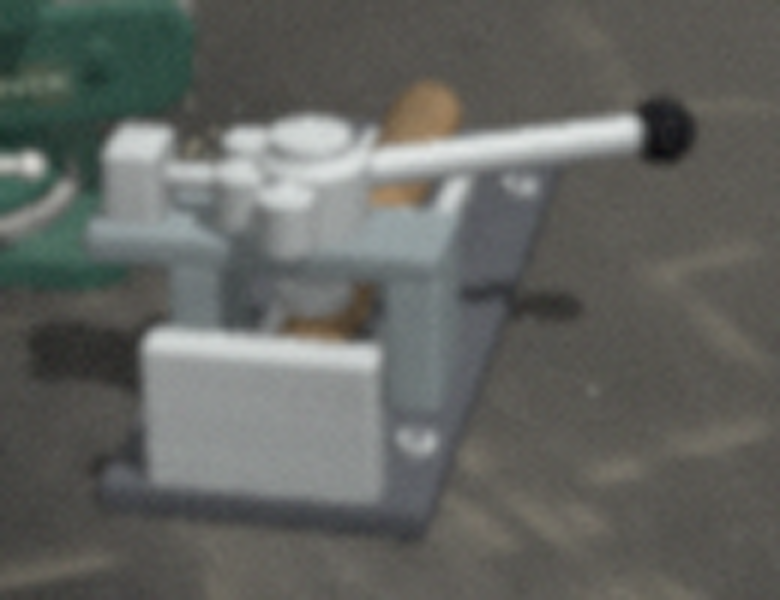

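The enlarged crops give usable points. In the scene crop these are the ball (431,75), hub top (545,238), plate corners (92,253) and (712,466), the stop inner edge (690,243)-(690,375), and the handle end at about (97,315). In the side crop they are the ball (665,129), hub top (312,133) and plate corner (425,522). I'll fit the jig pose to these.

```bash
cat > h.py <<'E'
import numpy as np
from cell import vision
from scipy.optimize import least_squares
C={n:vision.read_camera(n) for n in("scene","side")}
def proj(n,X):
    c=C[n];p=c["R"]@X+c["t"];return np.array([c["fx"]*p[0]/p[2]+c["cx"],c["fy"]*p[1]/p[2]+c["cy"]])
def W(q,P):
    a=q[2];P=np.array(P)/1000.;return np.array([q[0]+np.cos(a)*P[0]-np.sin(a)*P[1],q[1]+np.sin(a)*P[0]+np.cos(a)*P[1],P[2]])
E
python3 - <<'E'
from h import *
ball=[100.9,5.1,81]
D=[("scene",(431,75),ball),("scene",(545,238),[0,-50,96]),("scene",(92,253),[50,155,12]),("scene",(712,466),[-50,-125,12]),("scene",(690,243),[35,-110,58]),("scene",(690,375),[-35,-110,58]),
("side",(665,129),ball),("side",(312,133),[0,-50,96]),("side",(425,522),[50,-125,12]),("side",(555,168),[50,155,12])]
def px(n,p):
    s,o=(4,(190,160)) if n=="scene" else (6,(240,165))
    return np.array(o)+(np.array(p)+.5)/s-.5
f=lambda q:np.concatenate([proj(n,W(q,P))-px(n,p) for n,p,P in D])
best=min((least_squares(f,[x,-.3,a],loss="soft_l1") for x in(.3,.5,.7) for a in np.arange(-3,3.2,.8)),key=lambda r:r.cost)
q=best.x;print(q,np.degrees(q[2]),best.cost);print(f(q).reshape(-1,2).round(1))
for P in (ball,[0,-50,81],[0,155,12],[0,-110,25]):print(P,W(q,P).round(4))
e=lambda v:proj("scene",W(q,[0,v[0],25.5]))[0]-px("scene",(100,322))[0]
print("handle end y",least_squares(e,[140]).x)
np.save("q.npy",q)
E
```

```text
[ 0.51549474 -0.19055493 -0.49120549] -28.14400151591139 10.305149430321823
[[-0.3  0.3]
 [ 0.6 -0.2]
 [-0.8 -1.2]
 [ 1.5  1.2]
 [-0.2 -1. ]
 [ 0.2 -0.5]
 [-1.4  0.2]
 [-0.7  0. ]
 [ 0.1 -1.7]
 [ 1.2 -5.7]]
[100.9, 5.1, 81] [ 0.6069 -0.2337  0.081 ]
[0, -50, 81] [ 0.4919 -0.2346  0.081 ]
[0, 155, 12] [ 0.5886 -0.0539  0.012 ]
[0, -110, 25] [ 0.4636 -0.2875  0.025 ]
handle end y [138.50727135]
```

```bash
cat > go.py <<'E'
import numpy as np
from cell import sensors
from scipy.spatial.transform import Rotation as Ro
def rel(targets,rpy):
    """print tool-frame shifts (mm) and turn (rad) to world TCP targets with orientation rpy"""
    o=sensors.get_obs();R=Ro.from_euler("xyz",o["tool_rot"],degrees=True)
    print("t",round(o["time_s"],2),"pos",o["tool_pos"].round(4),"rot",o["tool_rot"].round(1),"F",o["force"].round(1))
    print("turn",(R.inv()*Ro.from_euler("xyz",rpy,degrees=True)).as_rotvec().round(3))
    for t in targets:print(np.round(t,4),R.inv().apply(np.array(t)-o["tool_pos"]).dot(1000).round(1))
E
python3 -c "
from go import *
rel([(.577,-.198,.229),(.577,-.198,.073)],[180,0,-15])"
```

```text
t 0.2 pos [ 0.1593 -0.6298  0.2299] rot [-179.9    0.    14.2] F [ 1.  -0.4  0.5]
turn [-0.001  0.     0.51 ]
[ 0.577 -0.198  0.229] [ 510.9 -316.1    1.2]
[ 0.577 -0.198  0.073] [ 510.9 -316.   157.2]
```

drive_tool(moves=[{"x": 30, "y": -19, "z": 0, "rz": 0.05, "fingers": 1}, {"x": 75, "y": -46, "z": 0, "rz": 0.1, "fingers": 1}, {"x": 125, "y": -77, "z": 0, "rz": 0.15, "fingers": 1}, {"x": 175, "y": -108, "z": 0, "rz": 0.2, "fingers": 1}, {"x": 225, "y": -139, "z": 0, "rz": 0.25, "fingers": 1}, {"x": 275, "y": -170, "z": 0, "rz": 0.3, "fingers": 1}, {"x": 325, "y": -201, "z": 0, "rz": 0.35, "fingers": 1}, {"x": 375, "y": -232, "z": 0, "rz": 0.4, "fingers": 1}, {"x": 425, "y": -263, "z": 0, "rz": 0.45, "fingers": 1}, {"x": 470, "y": -291, "z": 0, "rz": 0.51, "fingers": 1}, {"x": 500, "y": -309, "z": 0, "rz": 0.51, "fingers": 1}, {"x": 511, "y": -316, "z": 0, "rz": 0.51, "fingers": 1}, {"x": 511, "y": -316, "z": 0, "rz": 0.51, "fingers": 1}, {"x": 511, "y": -316, "z": 40, "rz": 0.51, "fingers": 1}, {"x": 511, "y": -316, "z": 80, "rz": 0.51, "fingers": 1}, {"x": 511, "y": -316, "z": 100, "rz": 0.51, "fingers": 1}, {"x": 511, "y": -316, "z": 100, "rz": 0.51, "fingers": 1}])

```text
invalid input at $.moves[0]: expected keys x, y, z, rx, ry, rz, fingers
```

drive_tool(moves=[{"x": 30, "y": -19, "z": 0, "rx": 0, "ry": 0, "rz": 0.05, "fingers": 1}, {"x": 75, "y": -46, "z": 0, "rx": 0, "ry": 0, "rz": 0.1, "fingers": 1}, {"x": 125, "y": -77, "z": 0, "rx": 0, "ry": 0, "rz": 0.15, "fingers": 1}, {"x": 175, "y": -108, "z": 0, "rx": 0, "ry": 0, "rz": 0.2, "fingers": 1}, {"x": 225, "y": -139, "z": 0, "rx": 0, "ry": 0, "rz": 0.25, "fingers": 1}, {"x": 275, "y": -170, "z": 0, "rx": 0, "ry": 0, "rz": 0.3, "fingers": 1}, {"x": 325, "y": -201, "z": 0, "rx": 0, "ry": 0, "rz": 0.35, "fingers": 1}, {"x": 375, "y": -232, "z": 0, "rx": 0, "ry": 0, "rz": 0.4, "fingers": 1}, {"x": 425, "y": -263, "z": 0, "rx": 0, "ry": 0, "rz": 0.45, "fingers": 1}, {"x": 470, "y": -291, "z": 0, "rx": 0, "ry": 0, "rz": 0.51, "fingers": 1}, {"x": 500, "y": -309, "z": 0, "rx": 0, "ry": 0, "rz": 0.51, "fingers": 1}, {"x": 511, "y": -316, "z": 0, "rx": 0, "ry": 0, "rz": 0.51, "fingers": 1}, {"x": 511, "y": -316, "z": 0, "rx": 0, "ry": 0, "rz": 0.51, "fingers": 1}, {"x": 511, "y": -316, "z": 40, "rx": 0, "ry": 0, "rz": 0.51, "fingers": 1}, {"x": 511, "y": -316, "z": 80, "rx": 0, "ry": 0, "rz": 0.51, "fingers": 1}, {"x": 511, "y": -316, "z": 100, "rx": 0, "ry": 0, "rz": 0.51, "fingers": 1}, {"x": 511, "y": -316, "z": 100, "rx": 0, "ry": 0, "rz": 0.51, "fingers": 1}])

```text
time_s: 2.33
tool_pos: [0.5757, -0.1998, 0.1294]
tool_rot: [180.0, 0.2, -15.1]
force: [-0.4, -1.2, 0.3]
grip_width: 0.0005
grasp_force: 0.0
```

```bash
python3 - <<'E'
from h import *
from go import rel
import cv2
w=vision.read_camera("wrist");cv2.imwrite("pics/w1.png",w["image"][:,:,::-1])
a=C["scene"]["image"][150:380,170:380,::-1];a=cv2.resize(a,None,fx=2.2,fy=2.2,interpolation=cv2.INTER_CUBIC)
b=C["side"]["image"][120:260,150:370,::-1];b=cv2.resize(b,None,fx=1.5,fy=1.5,interpolation=cv2.INTER_CUBIC)
o=np.zeros((506,800,3),np.uint8);o[:a.shape[0],:a.shape[1]]=a;o[:b.shape[0],465:465+b.shape[1]]=b;cv2.imwrite("pics/c1.png",o)
q=np.load("q.npy");P=W(q,[0,-50,73])
L=[(.577,-.198,.073)]
for d in(0.5,-10,-20,-30,-36,-42):
    p=np.radians(d);L.append(P+np.array([.085*np.cos(p)-.023*np.sin(p),.085*np.sin(p)+.023*np.cos(p),0]))
rel(L,[180,0,-15])
E
```

```text
t 2.48 pos [ 0.5783 -0.1993  0.1325] rot [180.   -0.2 -15.1] F [-0.1  0.2  0.8]
turn [ 0.001 -0.003 -0.001]
[ 0.577 -0.198  0.073] [-1.8 -0.9 59.5]
[ 0.5767 -0.2109  0.073 ] [ 1.3 11.6 59.5]
[ 0.5796 -0.2268  0.073 ] [ 8.2 26.2 59.5]
[ 0.5797 -0.2421  0.073 ] [12.2 41.  59.5]
[ 0.577  -0.2572  0.073 ] [13.6 56.3 59.5]
[ 0.5742 -0.266   0.073 ] [13.2 65.5 59.5]
[ 0.5705 -0.2744  0.073 ] [11.8 74.6 59.5]
```

View pics/c1.png

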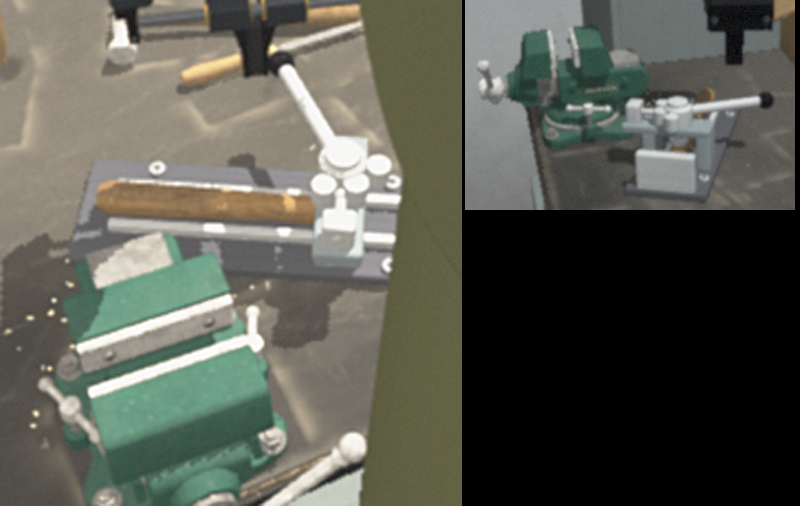

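View pics/w1.png

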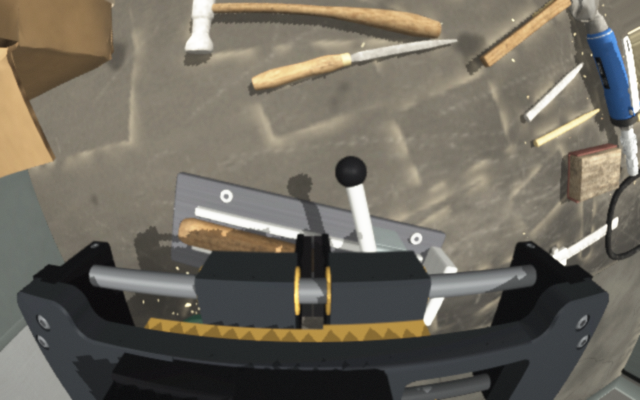

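The wrist view shows the closed fingers at (313,280), on the +y side of the lever bar at (365,240). That is the correct side for the clockwise push. The vise jaws are tall, so I'll check their clearance later. I'll lower and push now.

drive_tool(moves=[{"x": -2, "y": -1, "z": 30, "rx": 0, "ry": 0, "rz": 0, "fingers": 1}, {"x": -2, "y": -1, "z": 58, "rx": 0, "ry": 0, "rz": 0, "fingers": 1}, {"x": -2, "y": -1, "z": 59, "rx": 0, "ry": 0, "rz": 0, "fingers": 1}, {"x": 1, "y": 6, "z": 59, "rx": 0, "ry": 0, "rz": 0, "fingers": 1}, {"x": 2, "y": 12, "z": 59, "rx": 0, "ry": 0, "rz": 0, "fingers": 1}, {"x": 5, "y": 19, "z": 59, "rx": 0, "ry": 0, "rz": 0, "fingers": 1}, {"x": 8, "y": 26, "z": 59, "rx": 0, "ry": 0, "rz": 0, "fingers": 1}, {"x": 10, "y": 33, "z": 59, "rx": 0, "ry": 0, "rz": 0, "fingers": 1}, {"x": 12, "y": 41, "z": 59, "rx": 0, "ry": 0, "rz": 0, "fingers": 1}, {"x": 13, "y": 48, "z": 59, "rx": 0, "ry": 0, "rz": 0, "fingers": 1}, {"x": 14, "y": 56, "z": 59, "rx": 0, "ry": 0, "rz": 0, "fingers": 1}, {"x": 13, "y": 61, "z": 59, "rx": 0, "ry": 0, "rz": 0, "fingers": 1}, {"x": 13, "y": 66, "z": 59, "rx": 0, "ry": 0, "rz": 0, "fingers": 1}, {"x": 12, "y": 70, "z": 59, "rx": 0, "ry": 0, "rz": 0, "fingers": 1}, {"x": 12, "y": 74, "z": 59, "rx": 0, "ry": 0, "rz": 0, "fingers": 1}, {"x": 12, "y": 74, "z": 59, "rx": 0, "ry": 0, "rz": 0, "fingers": 1}])

```text
time_s: 4.47
tool_pos: [0.5695, -0.274, 0.0717]
tool_rot: [180.0, -0.0, -15.1]
force: [-0.6, 0.1, -0.3]
grip_width: 0.0005
grasp_force: 0.0
```

drive_tool(moves=[{"x": 0, "y": -15, "z": 0, "rx": 0, "ry": 0, "rz": 0, "fingers": 1}, {"x": 0, "y": -30, "z": 0, "rx": 0, "ry": 0, "rz": 0, "fingers": 1}, {"x": 0, "y": -30, "z": -40, "rx": 0, "ry": 0, "rz": 0, "fingers": 1}, {"x": 0, "y": -30, "z": -90, "rx": 0, "ry": 0, "rz": 0, "fingers": 1}, {"x": 0, "y": -30, "z": -130, "rx": 0, "ry": 0, "rz": 0, "fingers": 1}, {"x": 0, "y": -30, "z": -150, "rx": 0, "ry": 0, "rz": 0, "fingers": 1}, {"x": 0, "y": -30, "z": -150, "rx": 0, "ry": 0, "rz": 0, "fingers": 1}])

```text
time_s: 5.35
tool_pos: [0.5784, -0.2433, 0.2225]
tool_rot: [180.0, -0.1, -15.0]
force: [0.5, -0.7, 0.5]
grip_width: 0.0004
grasp_force: 0.0
```

```bash
python3 - <<'E'
from h import *
from go import rel
import cv2
w=vision.read_camera("wrist")["image"][:,:,::-1]
a=C["scene"]["image"][155:285,190:390,::-1];a=cv2.resize(a,None,fx=2,fy=2,interpolation=cv2.INTER_CUBIC)
b=C["side"]["image"][120:260,170:370,::-1];b=cv2.resize(b,None,fx=2,fy=2,interpolation=cv2.INTER_CUBIC)
o=np.zeros((600,800,3),np.uint8);o[:260,:400]=a;o[:280,400:]=b;o[280:600,:512]=cv2.resize(w,(512,320));cv2.imwrite("pics/c2.png",o)
q=np.load("q.npy")
def tri(p,s):
    f=lambda X:np.r_[proj("scene",X)-p,proj("side",X)-s]
    r=least_squares(f,[.5,-.1,.1]);X=r.x;d=X-W(q,[0,0,0]);c,n=np.cos(q[2]),np.sin(q[2])
    print(X.round(3),"jig",round(c*d[0]+n*d[1],3),round(-n*d[0]+c*d[1],3),"res",r.fun.round(1))
tri((264,265),(240,140));tri((244,257),(267,155))
rel([W(q,[0,160,120]),W(q,[0,160,40])],[180,0,0])
E
```

```text
[ 0.42  -0.103  0.148] jig -0.126 0.032 res [-1.  -2.2 -2.8  2.3]
[ 0.474 -0.09   0.105] jig -0.084 0.07 res [-1.  -2.5 -2.9  2.5]
t 5.5 pos [ 0.5765 -0.2435  0.2192] rot [-180.     0.2  -15. ] F [ 0.8  1.1 -0. ]
turn [-0.001  0.004 -0.262]
[ 0.591  -0.0495  0.12  ] [ -35.9 -191.1   99.4]
[ 0.591  -0.0495  0.04  ] [ -35.6 -191.1  179.4]
```

View pics/c2.png

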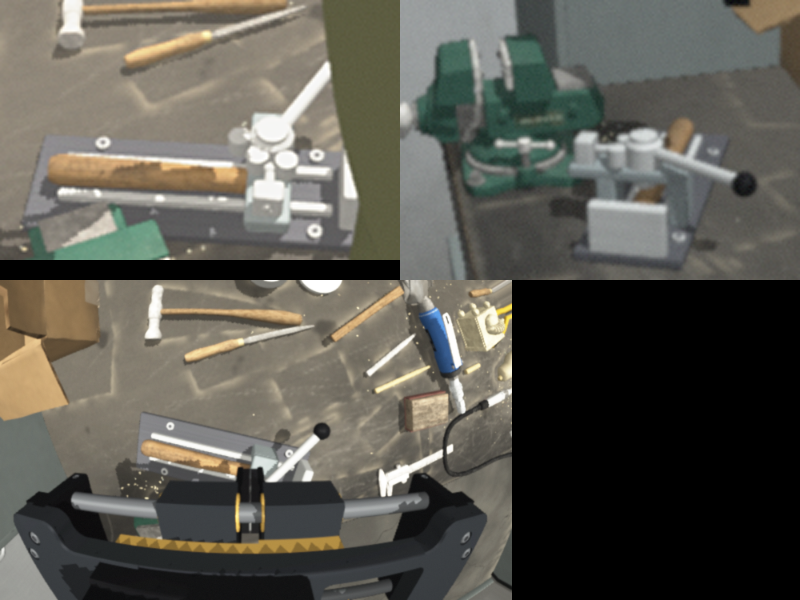

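The lever is released: its ball now points to the jig's -y side, at (745,184) in the side panel and (321,431) in the wrist panel. The vise's near part is at jig x of about -84 mm, 105 mm high. With the gripper's long side along the channel, its body clears the vise.

```bash
python3 - <<'E'
from h import *
from go import rel
q=np.load("q.npy")
rel([W(q,[2,178,219]),W(q,[2,178,29])],[180,0,-28.1])
E
```

```text
t 5.6 pos [ 0.5765 -0.2438  0.2193] rot [-180.     0.2  -15. ] F [-0.9  0.9 -1.2]
turn [-0.     0.004  0.228]
[ 0.6012 -0.0345  0.219 ] [ -30.4 -208.5    0.6]
[ 0.6012 -0.0345  0.029 ] [ -29.7 -208.4  190.6]
```

drive_tool(moves=[{"x": -5, "y": -35, "z": 0, "rx": 0, "ry": 0, "rz": 0.05, "fingers": 1}, {"x": -12, "y": -80, "z": 0, "rx": 0, "ry": 0, "rz": 0.1, "fingers": 1}, {"x": -19, "y": -130, "z": 0, "rx": 0, "ry": 0, "rz": 0.15, "fingers": 1}, {"x": -25, "y": -175, "z": 0, "rx": 0, "ry": 0, "rz": 0.2, "fingers": 1}, {"x": -30, "y": -208, "z": 0, "rx": 0, "ry": 0, "rz": 0.229, "fingers": 1}, {"x": -30, "y": -208, "z": 0, "rx": 0, "ry": 0, "rz": 0.229, "fingers": 1}, {"x": -30, "y": -208, "z": 40, "rx": 0, "ry": 0, "rz": 0.229, "fingers": 1}, {"x": -30, "y": -208, "z": 90, "rx": 0, "ry": 0, "rz": 0.229, "fingers": 1}, {"x": -30, "y": -208, "z": 130, "rx": 0, "ry": 0, "rz": 0.229, "fingers": 1}, {"x": -30, "y": -208, "z": 160, "rx": 0, "ry": 0, "rz": 0.229, "fingers": 1}, {"x": -30, "y": -208, "z": 180, "rx": 0, "ry": 0, "rz": 0.229, "fingers": 1}, {"x": -30, "y": -208, "z": 190, "rx": 0, "ry": 0, "rz": 0.229, "fingers": 1}, {"x": -30, "y": -208, "z": 190, "rx": 0, "ry": 0, "rz": 0.229, "fingers": 1}])

```text
time_s: 7.22
tool_pos: [0.6024, -0.0358, 0.0314]
tool_rot: [180.0, 0.0, -28.2]
force: [-0.8, -1.1, 0.6]
grip_width: 0.0006
grasp_force: 0.0
```

```bash
python3 - <<'E'
from h import *
from go import rel
q=np.load("q.npy")
rel([W(q,[0,155,29]),W(q,[0,104,29])],[180,0,-28.1])
import cv2
a=C["scene"]["image"][155:285,190:390,::-1];cv2.imwrite("pics/c3.png",cv2.resize(a,None,fx=3,fy=3))
E
```

```text
t 7.33 pos [ 0.6034 -0.0355  0.0326] rot [-1.80e+02 -1.00e-01 -2.81e+01] F [ 0.7 -0.3 -0.2]
turn [-0.001 -0.002 -0.001]
[ 0.5886 -0.0539  0.029 ] [-4.4 23.1  3.6]
[ 0.5646 -0.0989  0.029 ] [-4.4 74.1  3.6]
```

View pics/c3.png

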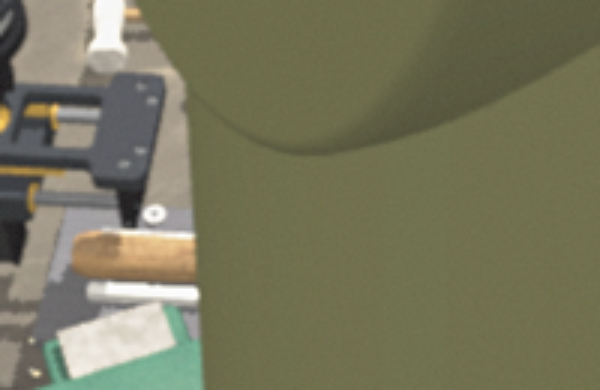

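The arm hides most of the scene view, but the handle end at (80,255) and the gripper beyond it are placed as planned. Now the push.

drive_tool(moves=[{"x": -4, "y": 10, "z": 2, "rx": 0, "ry": 0, "rz": 0, "fingers": 1}, {"x": -4, "y": 18, "z": 2, "rx": 0, "ry": 0, "rz": 0, "fingers": 1}, {"x": -4, "y": 24, "z": 2, "rx": 0, "ry": 0, "rz": 0, "fingers": 1}, {"x": -4, "y": 30, "z": 2, "rx": 0, "ry": 0, "rz": 0, "fingers": 1}, {"x": -4, "y": 36, "z": 2, "rx": 0, "ry": 0, "rz": 0, "fingers": 1}, {"x": -4, "y": 42, "z": 2, "rx": 0, "ry": 0, "rz": 0, "fingers": 1}, {"x": -4, "y": 48, "z": 2, "rx": 0, "ry": 0, "rz": 0, "fingers": 1}, {"x": -4, "y": 54, "z": 2, "rx": 0, "ry": 0, "rz": 0, "fingers": 1}, {"x": -4, "y": 58, "z": 2, "rx": 0, "ry": 0, "rz": 0, "fingers": 1}, {"x": -4, "y": 62, "z": 2, "rx": 0, "ry": 0, "rz": 0, "fingers": 1}, {"x": -4, "y": 65, "z": 2, "rx": 0, "ry": 0, "rz": 0, "fingers": 1}, {"x": -4, "y": 67, "z": 2, "rx": 0, "ry": 0, "rz": 0, "fingers": 1}, {"x": -4, "y": 67, "z": 2, "rx": 0, "ry": 0, "rz": 0, "fingers": 1}])

```text
time_s: 8.95
tool_pos: [0.567, -0.093, 0.0294]
tool_rot: [180.0, 0.0, -28.2]
force: [0.2, 0.5, -0.1]
grip_width: 0.0003
grasp_force: 0.1
```

Not home yet; continuing in 2 mm steps until the force rises.

drive_tool(moves=[{"x": 0, "y": 2, "z": 0, "rx": 0, "ry": 0, "rz": 0, "fingers": 1}, {"x": 0, "y": 4, "z": 0, "rx": 0, "ry": 0, "rz": 0, "fingers": 1}, {"x": 0, "y": 6, "z": 0, "rx": 0, "ry": 0, "rz": 0, "fingers": 1}, {"x": 0, "y": 6, "z": 0, "rx": 0, "ry": 0, "rz": 0, "fingers": 1}])

```text
time_s: 9.45
tool_pos: [0.5642, -0.0984, 0.0294]
tool_rot: [180.0, 0.0, -28.2]
force: [-0.3, -1.1, 0.0]
grip_width: 0.0006
grasp_force: 0.0
```

drive_tool(moves=[{"x": 0, "y": 1.5, "z": 0, "rx": 0, "ry": 0, "rz": 0, "fingers": 1}, {"x": 0, "y": 3, "z": 0, "rx": 0, "ry": 0, "rz": 0, "fingers": 1}, {"x": 0, "y": 4, "z": 0, "rx": 0, "ry": 0, "rz": 0, "fingers": 1}, {"x": 0, "y": 4, "z": 0, "rx": 0, "ry": 0, "rz": 0, "fingers": 1}])

```text
time_s: 9.95
tool_pos: [0.5625, -0.1017, 0.0295]
tool_rot: [180.0, 0.0, -28.2]
force: [0.0, 0.4, -0.4]
grip_width: 0.0004
grasp_force: 0.0
```

drive_tool(moves=[{"x": 0, "y": 1.5, "z": 0, "rx": 0, "ry": 0, "rz": 0, "fingers": 1}, {"x": 0, "y": 3, "z": 0, "rx": 0, "ry": 0, "rz": 0, "fingers": 1}, {"x": 0, "y": 4, "z": 0, "rx": 0, "ry": 0, "rz": 0, "fingers": 1}, {"x": 0, "y": 4, "z": 0, "rx": 0, "ry": 0, "rz": 0, "fingers": 1}])

```text
time_s: 10.45
tool_pos: [0.5624, -0.102, 0.0301]
tool_rot: [-179.8, -0.1, -28.0]
force: [2.7, 5.1, 0.2]
grip_width: 0.0004
grasp_force: 3.5
```

The handle is home: about 6 N of reaction and no further advance. I'll back off, rise and go to the lever's other side.

drive_tool(moves=[{"x": 0, "y": -15, "z": 0, "rx": 0, "ry": 0, "rz": 0, "fingers": 1}, {"x": 0, "y": -40, "z": 0, "rx": 0, "ry": 0, "rz": 0, "fingers": 1}, {"x": 0, "y": -50, "z": -30, "rx": 0, "ry": 0, "rz": 0, "fingers": 1}, {"x": 0, "y": -50, "z": -80, "rx": 0, "ry": 0, "rz": 0, "fingers": 1}, {"x": 0, "y": -50, "z": -130, "rx": 0, "ry": 0, "rz": 0, "fingers": 1}, {"x": 0, "y": -50, "z": -170, "rx": 0, "ry": 0, "rz": 0, "fingers": 1}, {"x": 0, "y": -50, "z": -190, "rx": 0, "ry": 0, "rz": 0, "fingers": 1}, {"x": 0, "y": -50, "z": -190, "rx": 0, "ry": 0, "rz": 0, "fingers": 1}])

```text
time_s: 11.45
tool_pos: [0.5852, -0.061, 0.2213]
tool_rot: [-180.0, -0.2, -28.2]
force: [1.1, -0.4, 0.4]
grip_width: 0.0002
grasp_force: 0.0
```

```bash
python3 - <<'E'
from h import *
from go import rel
import cv2
q=np.load("q.npy")
rel([W(q,[57.4,-122,220])],[180,0,-40])
a=C["scene"]["image"][155:285,190:390,::-1];a=cv2.resize(a,None,fx=2,fy=2,interpolation=cv2.INTER_CUBIC)
b=C["side"]["image"][165:265,240:370,::-1];b=cv2.resize(b,None,fx=3,fy=3,interpolation=cv2.INTER_CUBIC)
for n,s,o,im in(("scene",2,(190,155),a),("side",3,(240,165),b)):
    for P in([0,90,39],[0,138,39],[0,-110,39]):
        p=(proj(n,W(q,P))-o)*s;cv2.drawMarker(im,tuple(int(v) for v in p),(0,0,255),0,6)
o=np.zeros((300,800,3),np.uint8);o[:260,:400]=a;o[:300,405:795]=b;cv2.imwrite("pics/c4.png",o)
E
```

```text
t 11.55 pos [ 0.5837 -0.061   0.2184] rot [ 1.799e+02  1.000e-01 -2.810e+01] F [-0.7  0.1 -0.1]
turn [0.001 0.001 0.207]
[ 0.5086 -0.3252  0.22  ] [ 58.4 268.4  -1.3]
```

View pics/c4.png

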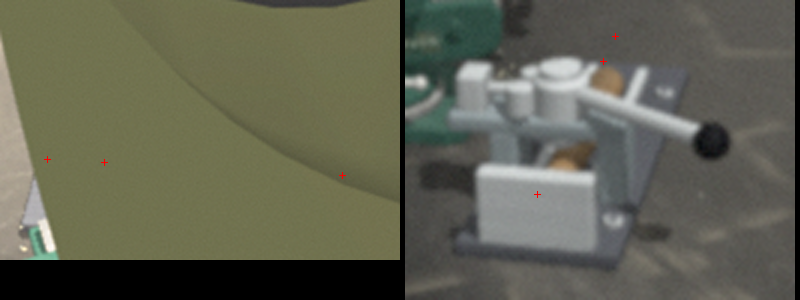

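The side panel shows the handle's far end at (606,72), close to the predicted home mark at (603,61), and its near end meeting the stop plate. The lever is still released. Moving over the jig to the lever's -y side.

drive_tool(moves=[{"x": 8, "y": 30, "z": 0, "rx": 0, "ry": 0, "rz": 0.03, "fingers": 1}, {"x": 18, "y": 75, "z": 0, "rx": 0, "ry": 0, "rz": 0.07, "fingers": 1}, {"x": 28, "y": 125, "z": 0, "rx": 0, "ry": 0, "rz": 0.11, "fingers": 1}, {"x": 38, "y": 175, "z": 0, "rx": 0, "ry": 0, "rz": 0.15, "fingers": 1}, {"x": 48, "y": 220, "z": 0, "rx": 0, "ry": 0, "rz": 0.19, "fingers": 1}, {"x": 55, "y": 252, "z": 0, "rx": 0, "ry": 0, "rz": 0.207, "fingers": 1}, {"x": 58, "y": 268, "z": 0, "rx": 0, "ry": 0, "rz": 0.207, "fingers": 1}, {"x": 58, "y": 268, "z": 0, "rx": 0, "ry": 0, "rz": 0.207, "fingers": 1}, {"x": 58, "y": 268, "z": 30, "rx": 0, "ry": 0, "rz": 0.207, "fingers": 1}, {"x": 58, "y": 268, "z": 70, "rx": 0, "ry": 0, "rz": 0.207, "fingers": 1}, {"x": 58, "y": 268, "z": 90, "rx": 0, "ry": 0, "rz": 0.207, "fingers": 1}, {"x": 58, "y": 268, "z": 90, "rx": 0, "ry": 0, "rz": 0.207, "fingers": 1}])

```text
time_s: 13.05
tool_pos: [0.5086, -0.3229, 0.1281]
tool_rot: [180.0, 0.2, -39.9]
force: [0.6, -0.2, 0.4]
grip_width: 0.0006
grasp_force: 0.0
```

```bash
python3 - <<'E'
from h import *
from go import rel
import cv2
q=np.load("q.npy");P=W(q,[0,-50,73])
L=[W(q,[57.4,-122,73])]
for d in(-56.8,-48,-40,-32,-26,-20,-14):
    p=np.radians(d);s=-.018;L.append(P+np.array([.085*np.cos(p)-s*np.sin(p),.085*np.sin(p)+s*np.cos(p),0]))
rel(L,[180,0,-40])
b=C["side"]["image"][140:265,240:370,::-1];b=cv2.resize(b,None,fx=3,fy=3,interpolation=cv2.INTER_CUBIC)
w=cv2.resize(vision.read_camera("wrist")["image"][100:350,150:550,::-1],None,fx=1,fy=1)
o=np.zeros((375,795,3),np.uint8);o[:375,405:795]=b;o[:250,:400]=w;cv2.imwrite("pics/c5.png",o)
E
```

```text
t 13.15 pos [ 0.51   -0.3243  0.1308] rot [-1.8e+02 -1.0e-01 -4.0e+01] F [1.  0.4 0.3]
turn [-0.    -0.002  0.001]
[ 0.5086 -0.3252  0.073 ] [-0.7  1.6 57.8]
[ 0.5234 -0.3156  0.073 ] [  4.6 -15.2  57.8]
[ 0.5354 -0.3099  0.073 ] [ 10.1 -27.4  57.8]
[ 0.5455 -0.3031  0.073 ] [ 13.4 -39.   57.8]
[ 0.5545 -0.295   0.073 ] [ 15.1 -51.   57.8]
[ 0.5604 -0.2881  0.073 ] [ 15.3 -60.1  57.8]
[ 0.5656 -0.2806  0.073 ] [ 14.5 -69.2  57.8]
[ 0.57   -0.2727  0.073 ] [ 12.7 -78.1  57.8]
```

View pics/c5.png

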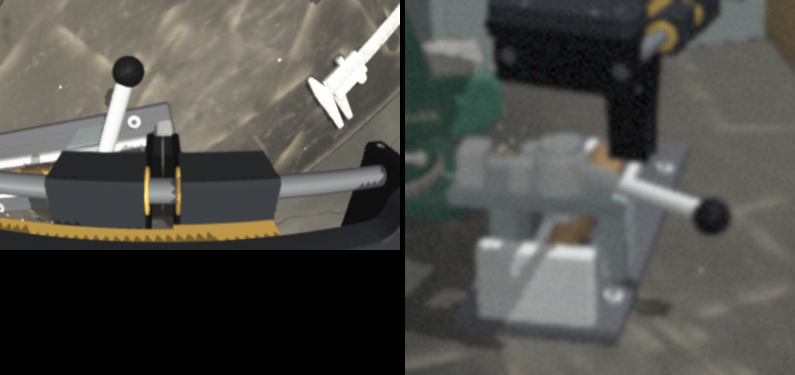

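The wrist panel shows the fingers at (163,180), to the right of the bar at (115,125). They are on the -y side, ready for the anticlockwise push. I'll lower and push just past the hump.

drive_tool(moves=[{"x": -1, "y": 2, "z": 30, "rx": 0, "ry": 0, "rz": 0, "fingers": 1}, {"x": -1, "y": 2, "z": 57, "rx": 0, "ry": 0, "rz": 0, "fingers": 1}, {"x": -1, "y": 2, "z": 58, "rx": 0, "ry": 0, "rz": 0, "fingers": 1}, {"x": 2, "y": -7, "z": 58, "rx": 0, "ry": 0, "rz": 0, "fingers": 1}, {"x": 5, "y": -15, "z": 58, "rx": 0, "ry": 0, "rz": 0, "fingers": 1}, {"x": 8, "y": -21, "z": 58, "rx": 0, "ry": 0, "rz": 0, "fingers": 1}, {"x": 10, "y": -27, "z": 58, "rx": 0, "ry": 0, "rz": 0, "fingers": 1}, {"x": 12, "y": -33, "z": 58, "rx": 0, "ry": 0, "rz": 0, "fingers": 1}, {"x": 13, "y": -39, "z": 58, "rx": 0, "ry": 0, "rz": 0, "fingers": 1}, {"x": 14, "y": -45, "z": 58, "rx": 0, "ry": 0, "rz": 0, "fingers": 1}, {"x": 15, "y": -51, "z": 58, "rx": 0, "ry": 0, "rz": 0, "fingers": 1}, {"x": 15, "y": -56, "z": 58, "rx": 0, "ry": 0, "rz": 0, "fingers": 1}, {"x": 15, "y": -60, "z": 58, "rx": 0, "ry": 0, "rz": 0, "fingers": 1}, {"x": 15, "y": -64, "z": 58, "rx": 0, "ry": 0, "rz": 0, "fingers": 1}, {"x": 15, "y": -64, "z": 58, "rx": 0, "ry": 0, "rz": 0, "fingers": 1}])

```text
time_s: 15.08
tool_pos: [0.563, -0.284, 0.0719]
tool_rot: [-179.9, -0.1, -39.9]
force: [0.0, -0.1, -0.4]
grip_width: 0.0006
grasp_force: 0.0
```

drive_tool(moves=[{"x": 0, "y": 20, "z": 0, "rx": 0, "ry": 0, "rz": 0, "fingers": 1}, {"x": 0, "y": 45, "z": 0, "rx": 0, "ry": 0, "rz": 0, "fingers": 1}, {"x": 0, "y": 50, "z": -40, "rx": 0, "ry": 0, "rz": 0, "fingers": 1}, {"x": 0, "y": 70, "z": -90, "rx": 0, "ry": 0, "rz": 0, "fingers": 1}, {"x": 0, "y": 115, "z": -130, "rx": 0, "ry": 0, "rz": 0, "fingers": 1}, {"x": 0, "y": 160, "z": -150, "rx": 0, "ry": 0, "rz": 0, "fingers": 1}, {"x": 0, "y": 200, "z": -150, "rx": 0, "ry": 0, "rz": 0, "fingers": 1}, {"x": 0, "y": 240, "z": -150, "rx": 0, "ry": 0, "rz": 0, "fingers": 1}, {"x": 0, "y": 260, "z": -150, "rx": 0, "ry": 0, "rz": 0, "fingers": 1}, {"x": 0, "y": 260, "z": -150, "rx": 0, "ry": 0, "rz": 0, "fingers": 1}, {"x": 0, "y": 260, "z": -150, "rx": 0, "ry": 0, "rz": 0, "fingers": 1}])

```text
time_s: 16.45
tool_pos: [0.3961, -0.4827, 0.2215]
tool_rot: [-179.9, -0.0, -39.9]
force: [0.7, 0.5, -1.1]
grip_width: 0.0004
grasp_force: 0.0
```

```bash
python3 - <<'E'
from h import *
from cell import sensors
import cv2
q=np.load("q.npy");o=sensors.get_obs();print(o["time_s"],o["tool_pos"],o["force"])
for n in C:
    im=C[n]["image"];ref=cv2.imread(f"pics/{n}0.png")[:,:,::-1]
    p=proj(n,W(q,[100.9,5.1,81])).astype(int)
    for tag,I in(("start",ref),("now",im)):
        s=I[p[1]-14:p[1]+15,p[0]-14:p[0]+15].max(2);m=s<60
        ys,xs=np.nonzero(m);print(n,tag,m.sum(),(xs.mean()+p[0]-14,ys.mean()+p[1]-14) if m.any() else "")
# handle: wood mask extents in the scene view
for tag,I in(("start",cv2.imread("pics/scene0.png")[:,:,::-1]),("now",C["scene"]["image"])):
    h=cv2.cvtColor(np.ascontiguousarray(I),cv2.COLOR_RGB2HSV)[225:255,200:360]
    m=((h[...,0]>5)&(h[...,0]<22)&(h[...,1]>90)&(h[...,2]>60)).astype(np.uint8)
    k,l,st,_=cv2.connectedComponentsWithStats(m);print(tag,[(s+[200,225,0,0,0]).tolist() for s in st[1:] if s[4]>25])
print("predicted end cols 138/90, stop",[proj("scene",W(q,[0,y,25.5])).round(1).tolist() for y in(138.5,90,-110)])
E
```

```text
16.55 [ 0.39637436 -0.48253041  0.22158675] [-0.01893037  0.36805451  0.77178993]
scene start 66 (np.float64(296.45454545454544), np.float64(177.46969696969697))
scene now 65 (np.float64(296.84615384615387), np.float64(177.2923076923077))
side start 75 (np.float64(350.6666666666667), np.float64(186.42666666666668))
side now 66 (np.float64(350.6666666666667), np.float64(186.62121212121212))
start [[214, 232, 99, 20, 1286]]
now [[242, 234, 71, 17, 937], [336, 240, 23, 14, 273]]
predicted end cols 138/90, stop [[214.6, 239.7], [243.0, 241.2], [360.5, 247.5]]
```

The ball is back at its clamped position in both views. The handle's ends match the home position: column 242 against 243 predicted, and its other end at the stop plate.

```bash
python3 -c "
from cell import workorder
print(workorder.sign_off())"
```

```text
the job is handed in; nothing more can be done
None
```

The handle is home against the stop plate, the clamp lever is back in its clamped notch, and the job was handed in at about 16.6 s with the robot clear of everything; sign-off returned no verdict.

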